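Make up the injection kit and the treatment kit

ROBOT

A 6-joint arm with a two-finger parallel gripper is mounted at the origin on a cart in front of the work surface, level with it; the furniture and walls round the work are solid. World frame = base frame: x ahead of the robot, y to its left, z up, the work surface at z = 0. Lengths are in m, angles in rad, forces in N, time in s.
With the tool pointing down it reaches from about 0.275 to 0.75 m from the base axis. Payload 10.2 kg.
Tool frame: the origin (TCP) lies midway between the tips of the shut fingers; the grasp point (between the pads) lies 19 mm behind it (env.grip_point_offset is the distance from the TCP to the grasp point, in m); z points along the fingers, y is the line along which they close (so a half turn about z gives the same grasp; the last joint's range is limited). The gripper opens to 88 mm and grips with 3 to 60 N. Pads are 18 mm wide; open, the fingers measure 123 mm over their backs; the gripper's body (75 mm by 187 mm) begins 45 mm behind the grasp point.
Start: joints at [-1.412, 0.313, 1.498, -0, 1.331, -0.223], TCP at [0.196, -0.487, 0.239] pointing down, gripper open.
Joint ranges: [-2.94, 2.94], [-0.97, 2.17], [0.19, 2.56], [-1.23, 4.37], [0.02, 3.11], [-2.88, 2.88]. Speed limits (rad/s): [2.39, 2.39, 3.01, 3.14, 3.14, 3.14].

INTERFACE

Orientations are given as [roll, pitch, yaw] about the fixed x, y, z axes, in that order (R = Rz(yaw) Ry(pitch) Rx(roll)).
In Python, from bench import sense, cams, job, env gives the robot as it stands. The module is installed in compiled form; this text tells all that it offers.
- The arm moves only by the tool carry_out, never from a script. Its argument "rows" is a list of rows, each an object with "dp": the shift along the world's x, y, z in units of 0.2 m (1.0 is 0.2 m), a list of three; "delta_rot": the turn, a rotation vector about the world's x, y, z in units of 360 degrees (1.0 is 360 degrees), a list of three; "gripper": the opening, from 0 (shut) to 1 (fully open). In form: [{"dp": [tx, ty, tz], "delta_rot": [rx, ry, rz], "gripper": gripper}, ...]. A call has exactly 8 rows; each row is the pose to reach, as a shift and turn from the pose commanded when the call began, turning the shorter way round; what a row does not reach only later rows make up. A row lasts 1/10 s, in which the tool goes at most 50 mm and 8.59 degrees, less where a joint would pass 70% of its speed; a pose out of reach is approached as far as the arm can. A call with a number of a shift or a turn outside -1 to 1 is refused whole. A call with a gripper value outside its range is refused whole. The fingers move at their own pace and stop on an object; "grip_force" is the grip in N (left out, the last holds). Time passes only in rows, so rows that repeat a pose let the fingers close, or fill a call up. It gives the time, the measured TCP pose, the force, the opening and the grip force at its end, in the units of the state.
- sense(): the state, without advancing time (a new reading comes with each control period).
- cams.grab_frame(name): name is "scene" or "top"; returns a dict with "frame" (480x640x3 uint8, blue, green, red), "fovy" (degrees; the focal length in pixels is half the picture's height over the tangent of half this angle, whatever the lens; pixels are square), "cx", "cy" (the principal point, pixels), "extrinsics" (4x4, takes a point from camera to world coordinates). Camera axes: x right, y up, looking along -z (the intrinsics and any distortion apply to the point x, -y, -z); pixel columns grow to the right and rows downward; lengths in m; the calibration is good to about 2 mm. A picture is of the moment at which its call begins. There is no depth.
- job.hand_in(): hands the job in; it is judged then, once.
The state is a dict: "time": time; "joint_positions": joint angles; "dq": joint speeds; "effort": joint torques, N m; "ee_pos": TCP position; "ee_rot": TCP orientation; "wrist_force": force on the tool from outside, world axes, zero at the start; "ft_torque": the same for the moment, N m; "gripper_width": finger opening in m; "finger_force": force on a finger pad.
Only numpy, scipy, OpenCV 4.12 (cv2) and the standard library are available. Lean on these libraries where they do the work, as an engineer would, in place of code of your own. Each camera call takes 0.05 s, during which the arm holds its last target. There are 200 camera calls.

TASK

Make up the two kits for the next patients. The green tray gets the injection kit: the red-capped vial in the round well, the syringe and the thermometer in the two long troughs, one in each, either way round. The blue tray gets the treatment kit: the blue-capped vial in the round well and the handpiece with the blue ring in the free trough beside the mirror that already lies there; everything flat in its trough, the vials always upright, and the mirror, the black-ringed handpiece and the yellow-capped vial left where they are.

Things in the scene. Friction and masses are not known exactly. Their poses are not given: they have to be found in the camera images.
- green_tray: Green kit tray, fixed, 190 (x) x 176 (y) mm. Origin: centre of underside. Floor z = 4 mm, rim and ribs to 12. Two 180 x 44 mm troughs along x, centred at (0, -45) and (0, +15) mm; ribs only at |x| > 45, middle open for fingers. Round well at (+62, +59) mm, 42 mm inside, 51 outside; floor z = 4, collar to 15. Empty at the start.
- blue_tray: Blue kit tray, fixed, 190 (x) x 176 (y) mm. Origin: centre of underside. Floor z = 4 mm, rim and ribs to 12. Two 180 x 44 mm troughs along x, centred at (0, -45) and (0, +15) mm; ribs only at |x| > 45, middle open for fingers. Round well at (+62, +59) mm, 42 mm inside, 51 outside; floor z = 4, collar to 15. Mirror lies in the y = +15 trough; the y = -45 one is free.
- syringe: Capped syringe with a green needle cap, lying, 146 mm long, barrel 16 mm across, finger flange 25 mm wide and 18 mm high 32 mm behind the origin. Origin: middle of its length, on its underside; x runs along it, the cap at +x.
- thermometer: White digital thermometer, lying, 141 mm long, 20 mm wide, 12 mm high. Origin: middle of its length, on its underside; x runs along it, the thin probe tip at +x.
- handpiece_blue: White pen-shaped handpiece with a BLUE ring, lying, 148 mm long, body 20 mm wide and 20 mm high. Origin: middle of its length, on its underside; x runs along it, the thin tip at +x.
- handpiece_black: Same handpiece with a BLACK ring: stays where it lies. 148 mm long, 20 mm wide and high. Origin: middle of its length, on its underside; x runs along it, the thin tip at +x.
- vial_red: Small brown vial with a RED cap, 25 mm across, 42 mm high (body to 34 mm, cap 21 mm across). Origin: centre of its base; z up. Stands upright; grip it near the top (above 17 mm), so that the fingers stay above the well's collar.
- vial_blue: Small brown vial with a BLUE cap, 25 mm across, 42 mm high (body to 34 mm, cap 21 mm across). Origin: centre of its base; z up. Stands upright; grip it near the top (above 17 mm), so that the fingers stay above the well's collar.
- vial_yellow: Larger clear vial with a YELLOW cap, 29 mm across, 54 mm high: stays where it stands. Origin: centre of its base; z up.
- mouth_mirror: Steel mouth mirror, 168 mm long, handle 8 mm wide and high, round mirror 21 mm across at +x. Lies along the y = +15 mm trough of the blue tray and stays there. Origin: middle of its length, on its underside.

How it is judged:
By the outcome, as a careful person would: the job done as asked, in the order asked, and still so for the second after the job is handed in, with the robot touching nothing.
It also fails if it takes over 120 s, if anything falls off the work surface, if the arm or the gripper's body presses on something with over 40 N, if the wrist force passes 120 N, or if a joint passes its speed limit or range.

## Working session

There is one attempt and no reset: what is moved stays moved. The work goes in short steps, Python scripts to look and compute and a tool call to move; the robot and the scene stay as the last step left them, time stands still between calls to the robot, and variables do not carry over. Pictures are saved under pics/ and viewed, at most 14 in all, crops included, and the job is handed in when it is done.

Besides the shell and the picture viewer there is one more tool, called after "Call:" in YAML: its name, and indented under it one key for each argument. carry_out: Moves the arm, as the interface text tells. Shifts and turns lie within -1 to 1; 1 stands for 0.2 m of shift or 360 degrees of turn. Its arguments: {"type":"object","properties":{"rows":{"type":"array","items":{"type":"object","properties":{"dp":{"type":"array","items":{"type":"number"}},"delta_rot":{"type":"array","items":{"type":"number"}},"gripper":{"type":"number"}}}},"grip_force":{"type":"number"}},"required":["rows"]}

```bash
mkdir -p pics; python3 - <<'E'
from bench import sense, cams, job, env
import cv2
s=sense()
print({k:s[k] for k in('time','ee_pos','ee_rot','gripper_width','wrist_force')}, env.grip_point_offset)
for n in('scene','top'):
    g=cams.grab_frame(n); cv2.imwrite(f'pics/{n}0.png',g['frame'])
    print(n,{k:v for k,v in g.items() if k!='frame'})
E
```

```text
{'time': 0.0, 'ee_pos': array([ 0.19557009, -0.48695813,  0.23817719]), 'ee_rot': array([-3.14036937e+00, -2.76842324e-04,  3.81783282e-01]), 'gripper_width': 0.08809524548498696, 'wrist_force': array([ 0.28300801, -0.06698392,  0.23858339])} 0.0187
scene {'fovy': 45.901923637607, 'cx': 324.9207403039536, 'cy': 245.88822071654732, 'extrinsics': array([[ 0.94442398,  0.19587863, -0.26399795,  0.1515639 ],
       [-0.32864354,  0.58100902, -0.74459515, -1.0302737 ],
       [ 0.00753491,  0.78997473,  0.6130931 ,  0.91138399],
       [ 0.        ,  0.        ,  0.        ,  1.        ]])}
top {'fovy': 52.346857580286375, 'cx': 313.73695114505983, 'cy': 233.94748250015246, 'extrinsics': array([[-3.99650882e-03,  9.89014678e-01, -1.47763306e-01,
         4.04496096e-01],
       [-9.99769536e-01, -8.34979024e-04,  2.14517483e-02,
         1.25530630e-02],
       [ 2.10927147e-02,  1.47814984e-01,  9.88790083e-01,
         9.89583254e-01],
       [ 0.00000000e+00,  0.00000000e+00,  0.00000000e+00,
         1.00000000e+00]])}
```

View pics/scene0.png

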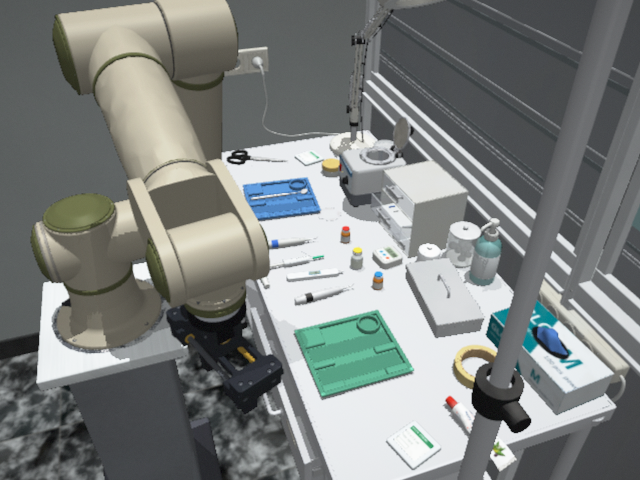

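View pics/top0.png

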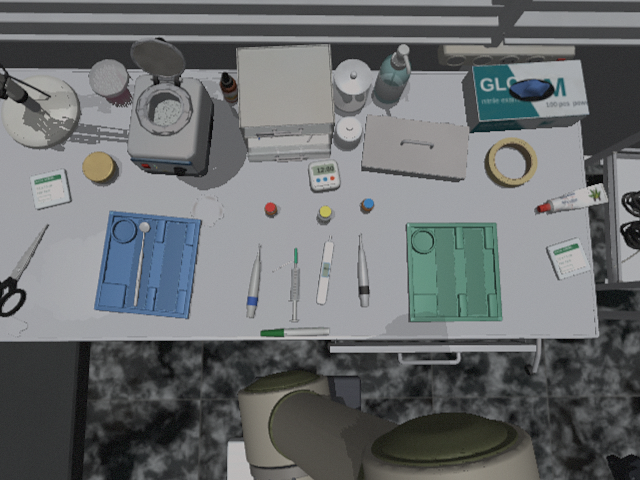

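The top view shows the blue tray around (148,265) and the green tray around (453,272). The red vial is at (271,209), blue vial (368,205), yellow vial (325,213), blue handpiece (253,280), syringe (295,285), thermometer (325,270) and black handpiece (363,270). Next I'll measure these.

```bash
cat > h.py <<'E'
import numpy as np, cv2
from bench import sense, cams, job, env
def grab(n): return cams.grab_frame(n)
def ray(g,uv):
    f=240/np.tan(np.radians(g['fovy'])/2); uv=np.atleast_2d(np.asarray(uv,float)); E=g['extrinsics']
    d=np.c_[(uv[:,0]-g['cx'])/f,-(uv[:,1]-g['cy'])/f,-np.ones(len(uv))]@E[:3,:3].T
    return E[:3,3],d
def plane(g,uv,z):
    o,d=ray(g,uv); return o+d*((z-o[2])/d[:,2])[:,None]
def proj(g,P):
    E=g['extrinsics']; f=240/np.tan(np.radians(g['fovy'])/2); c=(np.atleast_2d(P)-E[:3,3])@E[:3,:3]
    return np.c_[g['cx']+f*c[:,0]/-c[:,2], g['cy']-f*c[:,1]/-c[:,2]]
def tri(ga,ua,gb,ub):
    (oa,da),(ob,db)=ray(ga,ua),ray(gb,ub); A=np.c_[da[0],-db[0]]
    t=np.linalg.lstsq(A,ob-oa,rcond=None)[0]; p,q=oa+da[0]*t[0],ob+db[0]*t[1]
    return (p+q)/2,np.linalg.norm(p-q)
def mask(g,h0,h1,s=90,v=40):
    H=cv2.cvtColor(g['frame'],cv2.COLOR_BGR2HSV)
    return cv2.inRange(H,(h0,s,v),(h1,255,255))
def blobs(m,amin=8):
    n,l,st,c=cv2.connectedComponentsWithStats(m)
    return [(st[i,4],c[i].round(1).tolist(),st[i,:4].tolist()) for i in range(1,n) if st[i,4]>=amin]
E
python3 - <<'E'
from h import *
G={n:grab(n) for n in('top','scene')}
for n,g in G.items():
    for c,a in dict(red=(0,6),red2=(172,180),blue=(100,118),green=(65,90)).items():
        print(n,c,[b for b in blobs(mask(g,*a)) if 100<b[1][1]<400])
g=G['top']
for c,a in dict(blue=(100,118),green=(65,90)).items():
    m=mask(g,*a,s=70); k=max(cv2.findContours(m,cv2.RETR_EXTERNAL,cv2.CHAIN_APPROX_NONE)[0],key=cv2.contourArea)
    for z in (0,.012):
        P=plane(g,k[:,0]+0.0,z)[:,:2]; r=cv2.minAreaRect((P*1000).astype(np.float32)); print(c,z,r)
    q=cv2.approxPolyDP(k,8,True)[:,0]; print(q.tolist())
f=g['frame']
cv2.imwrite('pics/c1.png',cv2.resize(f[230:345,230:390],None,fx=5,fy=5,interpolation=cv2.INTER_CUBIC))
f=G['scene']['frame']
cv2.imwrite('pics/c2.png',cv2.resize(f[215:315,255:405],None,fx=5.3,fy=5.3,interpolation=cv2.INTER_CUBIC))
E
```

```text
top red [(np.int32(20), [145.0, 165.2], [142, 164, 7, 4]), (np.int32(12), [331.7, 177.8], [330, 176, 4, 4]), (np.int32(74), [269.5, 206.9], [265, 203, 10, 9]), (np.int32(86), [543.8, 207.5], [537, 203, 14, 9])]
top red2 []
top blue [(np.int32(25), [182.0, 163.3], [171, 162, 20, 3]), (np.int32(9), [318.0, 180.0], [317, 179, 3, 3]), (np.int32(10), [324.8, 179.0], [323, 178, 4, 3]), (np.int32(72), [368.3, 202.9], [364, 199, 10, 9]), (np.int32(8761), [148.0, 264.7], [95, 211, 105, 108]), (np.int32(80), [252.1, 300.6], [247, 297, 11, 9])]
top green [(np.int32(25), [56.3, 177.0], [52, 175, 9, 5]), (np.int32(10), [45.8, 180.3], [43, 179, 8, 3]), (np.int32(30), [573.3, 246.7], [566, 244, 12, 7]), (np.int32(28), [295.5, 255.5], [295, 249, 2, 14]), (np.int32(13), [560.0, 251.5], [555, 249, 10, 5]), (np.int32(13), [459.2, 306.8], [459, 301, 2, 12]), (np.int32(11), [489.0, 311.0], [489, 306, 1, 11]), (np.int32(13), [482.0, 320.0], [476, 320, 13, 1]), (np.int32(131), [272.7, 332.6], [261, 329, 23, 8])]
scene red [(np.int32(8), [340.1, 166.8], [340, 164, 2, 7]), (np.int32(25), [345.4, 228.2], [342
[... 264 characters left out ...]
0.7, 340.0], [537, 327, 31, 29])]
scene green [(np.int32(16), [317.4, 256.7], [313, 256, 11, 3]), (np.int32(6326), [351.7, 352.6], [295, 311, 118, 86])]
blue 0 ((492.2843933105469, 325.764404296875), (187.01734924316406, 200.53387451171875), 84.40325164794922)
blue 0.012 ((491.2198486328125, 321.96624755859375), (184.7495574951172, 198.10220336914062), 84.40326690673828)
[[110, 211], [94, 308], [186, 318], [200, 220]]
green 0 ((475.37225341796875, -293.47943115234375), (199.28419494628906, 185.8207244873047), 0.1485375016927719)
green 0.012 ((474.51275634765625, -289.7683410644531), (196.8676300048828, 183.56736755371094), 0.14852382242679596)
[[495, 223], [409, 224], [411, 321], [501, 319]]
```

View pics/c1.png

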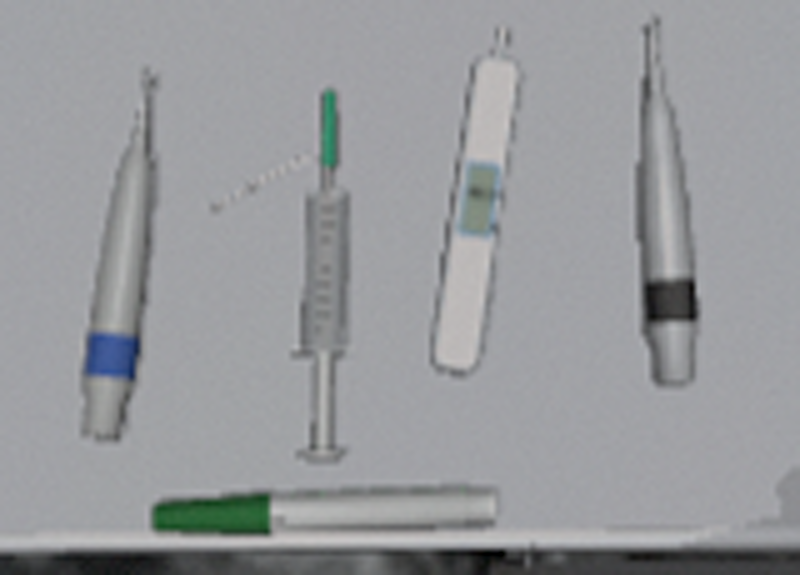

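View pics/c2.png

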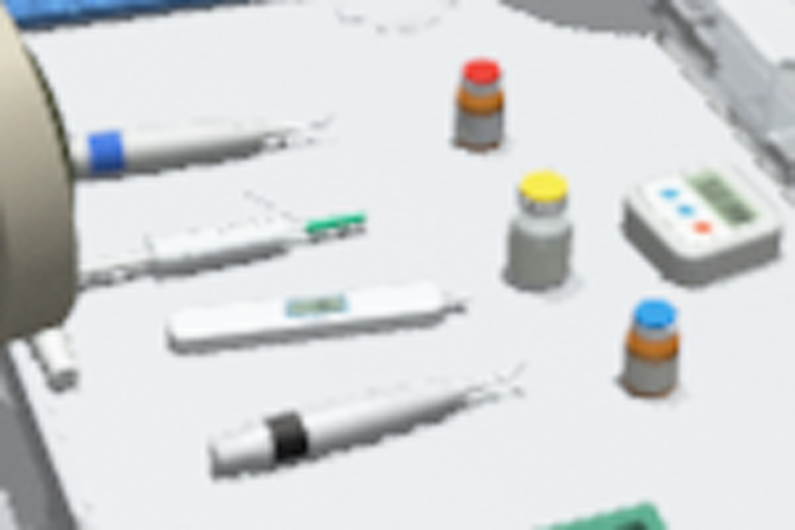

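The top crop shows syringe axis (330,90)–(322,455), thermometer (503,28)–(455,372) and blue handpiece (150,70)–(103,438). The syringe, thermometer and handpiece directions are all clear. The scene crop shows the three vials upright. The tray outline measures a few percent too large, so I'll check for lens distortion with a zoomed tray and the well circles.

```bash
python3 - <<'E'
from h import *
G={n:grab(n) for n in('top','scene')}
t,s=G['top'],G['scene']
# vials from the two views (cap tops at z=.042)
for n,a,b in (('red',(269.5,206.9),(345.4,228.2)),('blue',(368.3,202.9),(378.1,274.0))):
    print(n,plane(t,a,.042)[0].round(4),plane(s,b,.042)[0].round(4),tri(t,a,s,b))
# straightness of the cabinet/table edge: front edge row per column
gray=cv2.cvtColor(t['frame'],cv2.COLOR_BGR2GRAY).astype(float)
cs=[5,45,75,110,150,200,230,350,400,450,500,550,590]
r=[305+np.argmin(gray[306:350,c]-gray[302:346,c]) for c in cs]; p=np.polyfit(cs,r,1)
print('edge',list(zip(cs,r,(np.array(r)-np.polyval(p,cs)).round(1))))
sc=cv2.resize(t['frame'][205:325,90:205],None,fx=3.4,fy=3.4,interpolation=cv2.INTER_CUBIC)
s2=cv2.resize(t['frame'][210:330,395:510],None,fx=3.4,fy=3.4,interpolation=cv2.INTER_CUBIC)
cv2.imwrite('pics/c3.png',np.hstack([sc,s2]))
cv2.imwrite('pics/c4.png',cv2.resize(s['frame'][305:400,285:420],None,fx=5.8,fy=5.8,interpolation=cv2.INTER_CUBIC))
E
```

```text
red [0.6002 0.0792 0.042 ] [0.6013 0.0796 0.042 ] (array([0.6005557 , 0.07903098, 0.04243789]), np.float64(0.0009245991906929656))
blue [ 0.6084 -0.1166  0.042 ] [ 0.6091 -0.1164  0.042 ] (array([ 0.6085987 , -0.11669144,  0.04230949]), np.float64(0.0006185152713090436))
edge [(5, np.int64(314), np.float64(-21.6)), (45, np.int64(342), np.float64(6.1)), (75, np.int64(341), np.float64(4.8)), (110, np.int64(342), np.float64(5.5)), (150, np.int64(340), np.float64(3.1)), (200, np.int64(341), np.float64(3.7)), (230, np.int64(341), np.float64(3.4)), (350, np.int64(340), np.float64(1.3)), (400, np.int64(340), np.float64(0.8)), (450, np.int64(339), np.float64(-0.6)), (500, np.int64(339), np.float64(-1.1)), (550, np.int64(338), np.float64(-2.5)), (590, np.int64(338), np.float64(-2.9))]
```

View pics/c3.png

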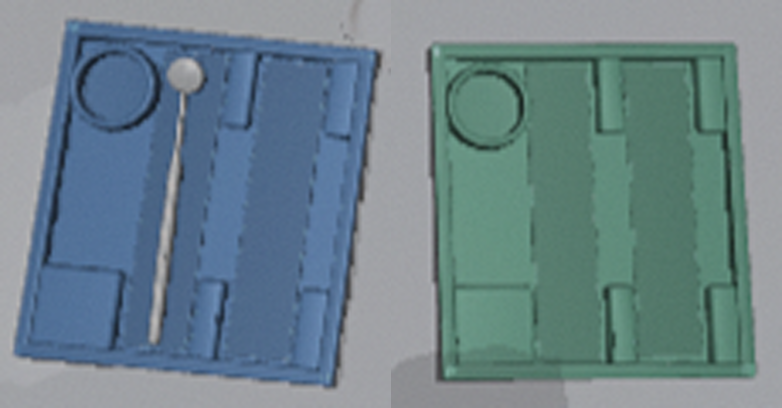

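View pics/c4.png

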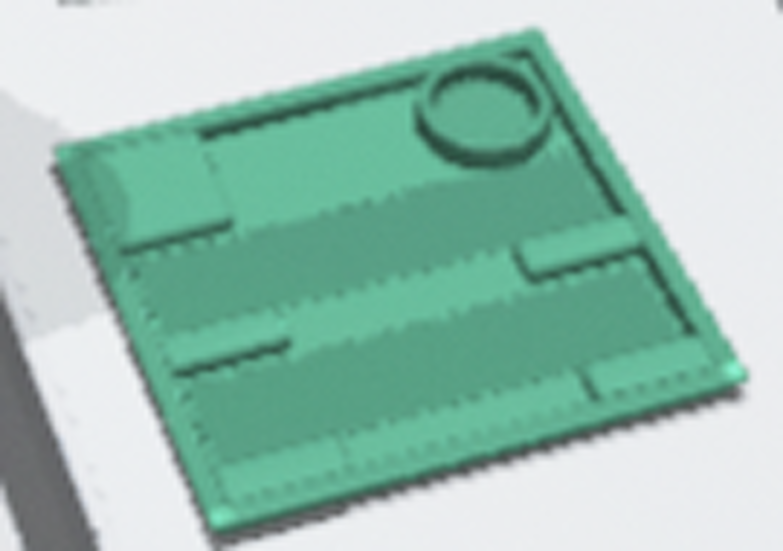

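The left crop shows the blue tray with corners (68,22), (378,48), (334,384), (17,354) and its well at (116,91). The right crop shows the green tray with corners (432,44), (736,44), (755,376), (442,379) and its well at (487,107). The darker trough floors are visible in both. The two cameras agree to about 1 mm on the vials, so distortion is negligible.

```bash
python3 - <<'E'
from h import *
t=grab('top')
def fitpose(L,W):
    L,W=np.array(L),np.array(W); Lc,Wc=L-L.mean(0),W-W.mean(0)
    a=np.arctan2((Lc[:,0]*Wc[:,1]-Lc[:,1]*Wc[:,0]).sum(),(Lc*Wc).sum()); R=np.array([[np.cos(a),-np.sin(a)],[np.sin(a),np.cos(a)]])
    c=W.mean(0)-R@L.mean(0); return c,a,R,W-(L@R.T+c)
H=cv2.cvtColor(t['frame'],cv2.COLOR_BGR2HSV)
for n,off,org,cor,well,st in (('blue',0,(90,205),[(68,22),(378,48),(334,384),(17,354)],(116,91),[[(188,55),(172,350)],[(290,62),(255,355)]]),
   ('green',391,(395,210),[(432,44),(736,44),(755,376),(442,379)],(487,107),[[(561,65),(567,355)],[(651,62),(677,360)]])):
    px=lambda q:np.array([[org[0]+(u-off+.5)/3.4-.5,org[1]+(v+.5)/3.4-.5] for u,v in q])
    W=plane(t,px(cor),.012)[:,:2]; w=plane(t,px([well]),.015)[0,:2]
    L=[(.095,.088),(.095,-.088),(-.095,-.088),(-.095,.088)]
    c,a,R,res=fitpose(L,W); print(n,'corners',c.round(4),np.degrees(a).round(2),(res*1000).round(1).tolist())
    print('  well meas',w.round(4),'pred',(R@[.062,.059]+c).round(4))
    for y,q in zip((.015,-.045),st):
        P=plane(t,px(q),.004)[:,:2]; print('  trough ends, tray frame mm',((P-c)@R*1000).round(1).tolist(),'want y',y*1000)
    # automatic: circle fit on the well
    ij=px([well])[0].round().astype(int); print('  V row',H[ij[1],ij[0]-16:ij[0]+17,2].tolist()); print('  V col',H[ij[1]-16:ij[1]+17,ij[0],2].tolist())
px=lambda u,v:(230+(u+.5)/5-.5,230+(v+.5)/5-.5)
for n,z,tip,tail in (('syringe',.008,px(330,88),px(322,457)),('thermo',.006,px(503,28),px(455,372)),('hp_blue',.01,px(150,68),px(104,438)),('hp_black',.01,px(652,18),px(674,382))):
    P=plane(t,[tip,tail],z)[:,:2]; d=P[0]-P[1]; print(n,'mid',P.mean(0).round(4),'len',np.linalg.norm(d).round(4),'yaw',np.degrees(np.arctan2(d[1],d[0])).round(1))
# widths
for n,z,a,b in (('th body',.006,(472,72),(520,72)),('th tail',.012,(433,355),(478,362)),('bl ring',.01,(88,353),(138,357)),('barrel',.01,(303,270),(349,270)),('pen',.0,(152,515),(497,508)),('cap',.008,(330,90),(330,165))):
    P=plane(t,[px(*a),px(*b)],z)[:,:2]; print(n,P.mean(0).round(4),np.linalg.norm(P[0]-P[1]).round(4))
E
```

```text
blue corners [0.4917 0.3211] -5.35 [[3.1, 3.8], [3.8, -4.8], [-4.2, -3.1], [-2.7, 4.1]]
  well meas [0.5556 0.3721] pred [0.5589 0.374 ]
  trough ends, tray frame mm [[85.7, 21.5], [-88.1, 6.4]] want y 15.0
  trough ends, tray frame mm [[87.2, -39.4], [-86.7, -41.9]] want y -45.0
  V row [140, 149, 137, 160, 97, 44, 123, 132, 140, 146, 145, 145, 144, 144, 145, 145, 143, 143, 143, 144, 144, 143, 143, 141, 139, 141, 147, 81, 48, 98, 129, 135, 133]
  V col [144, 110, 110, 139, 124, 80, 121, 147, 143, 145, 143, 145, 145, 142, 145, 143, 143, 145, 143, 142, 143, 144, 143, 144, 142, 137, 138, 97, 101, 146, 154, 153, 153]
green corners [ 0.4751 -0.2901] -0.03 [[3.7, 3.7], [3.7, -4.2], [-3.3, -3.7], [-4.2, 4.2]]
  well meas [ 0.5353 -0.2295] pred [ 0.5371 -0.2312]
  trough ends, tray frame mm [[87.2, 12.1], [-85.8, 16.0]] want y 15.0
  trough ends, tray frame mm [[89.1, -42.9], [-89.0, -49.1]] want y -45.0
  V row [108, 141, 144, 141, 80, 137, 122, 132, 138, 136, 137, 136, 137, 139, 140, 140, 139, 138, 139, 140, 139, 140, 140, 142, 148, 92, 42, 128, 127, 121, 127, 126, 126]
  V col [142, 115, 74, 99, 129, 101, 55, 118, 143, 137, 140, 141, 139, 140, 139, 138, 139, 139, 137, 138, 137, 139, 137, 138, 140, 127, 130, 111, 61, 116, 151, 145, 147]
syringe mid [0.4506 0.0295] len 0.1471 yaw -1.1
thermo mid [ 0.4795 -0.0321] len 0.1402 yaw -8.4
hp_blue mid [0.4585 0.1088] len 0.1481 yaw -6.3
hp_black mid [ 0.4791 -0.1059] len 0.1466 yaw 2.4
th body [ 0.5308 -0.0393] 0.0195
th tail [ 0.4154 -0.0219] 0.0181
bl ring [0.4173 0.1139] 0.0199
barrel [0.4507 0.0295] 0.0184
pen [0.3555 0.03  ] 0.1371
cap [0.5081 0.028 ] 0.0304
```

Call:
carry_out:
  rows:
    - {"dp": [0.15,0.15,0],"delta_rot": [0,0,-0.01],"gripper": 0.6}
    - {"dp": [0.3,0.3,0],"delta_rot": [0,0,-0.02],"gripper": 0.6}
    - {"dp": [0.45,0.45,0],"delta_rot": [0,0,-0.03],"gripper": 0.6}
    - {"dp": [0.6,0.6,0],"delta_rot": [0,0,-0.04],"gripper": 0.6}
    - {"dp": [0.75,0.75,0],"delta_rot": [0,0,-0.05],"gripper": 0.6}
    - {"dp": [0.9,0.9,0],"delta_rot": [0,0,-0.0608],"gripper": 0.6}
    - {"dp": [1,1,0],"delta_rot": [0,0,-0.0608],"gripper": 0.6}
    - {"dp": [1,1,0],"delta_rot": [0,0,-0.0608],"gripper": 0.6}
  grip_force: 12

```text
time: 1.15
ee_pos: [0.3972, -0.2851, 0.2388]
ee_rot: [-3.141, -0.0, 0.004]
wrist_force: [0.9, 0.1, -0.3]
gripper_width: 0.0528
finger_force: 0.0
```

Call:
carry_out:
  rows:
    - {"dp": [0.15,0.15,0],"delta_rot": [0,0,0],"gripper": 0.6}
    - {"dp": [0.3,0.3,0],"delta_rot": [0,0,0],"gripper": 0.6}
    - {"dp": [0.45,0.45,0],"delta_rot": [0,0,0],"gripper": 0.6}
    - {"dp": [0.6,0.6,0],"delta_rot": [0,0,0],"gripper": 0.6}
    - {"dp": [0.75,0.75,-0.1],"delta_rot": [0,0,0],"gripper": 0.6}
    - {"dp": [0.9,0.9,-0.2],"delta_rot": [0,0,0],"gripper": 0.6}
    - {"dp": [1,1,-0.3],"delta_rot": [0,0,0],"gripper": 0.6}
    - {"dp": [1,1,-0.3],"delta_rot": [0,0,0],"gripper": 0.6}

```text
time: 1.95
ee_pos: [0.5958, -0.0855, 0.1754]
ee_rot: [-3.14, 0.005, 0.003]
wrist_force: [-0.1, -0.4, 0.9]
gripper_width: 0.0527
finger_force: 0.0
```

Call:
carry_out:
  rows:
    - {"dp": [0,0.15,0],"delta_rot": [0,0,0],"gripper": 0.6}
    - {"dp": [0.01,0.35,0],"delta_rot": [0,0,0],"gripper": 0.6}
    - {"dp": [0.02,0.55,-0.1],"delta_rot": [0,0,0],"gripper": 0.6}
    - {"dp": [0.025,0.75,-0.2],"delta_rot": [0,0,0],"gripper": 0.6}
    - {"dp": [0.025,0.825,-0.375],"delta_rot": [0,0,0],"gripper": 0.6}
    - {"dp": [0.025,0.825,-0.375],"delta_rot": [0,0,0],"gripper": 0.6}
    - {"dp": [0.025,0.825,-0.375],"delta_rot": [0,0,0],"gripper": 0.6}
    - {"dp": [0.025,0.825,-0.375],"delta_rot": [0,0,0],"gripper": 0.6}

```text
time: 2.75
ee_pos: [0.6017, 0.0759, 0.1059]
ee_rot: [3.141, -0.003, -0.002]
wrist_force: [0.3, -0.2, 0.4]
gripper_width: 0.0526
finger_force: 0.0
```

Call:
carry_out:
  rows:
    - {"dp": [0,0.005,-0.1],"delta_rot": [0,0,0],"gripper": 0.6}
    - {"dp": [0,0.005,-0.2],"delta_rot": [0,0,0],"gripper": 0.6}
    - {"dp": [0,0.005,-0.3],"delta_rot": [0,0,0],"gripper": 0.6}
    - {"dp": [0,0.005,-0.37],"delta_rot": [0,0,0],"gripper": 0.6}
    - {"dp": [0,0.005,-0.415],"delta_rot": [0,0,0],"gripper": 0.6}
    - {"dp": [0,0.005,-0.415],"delta_rot": [0,0,0],"gripper": 0.6}
    - {"dp": [0,0.005,-0.415],"delta_rot": [0,0,0],"gripper": 0.6}
    - {"dp": [0,0.005,-0.415],"delta_rot": [0,0,0],"gripper": 0.6}

```text
time: 3.55
ee_pos: [0.6012, 0.0787, 0.0217]
ee_rot: [3.141, -0.002, -0.0]
wrist_force: [0.2, 1.0, 1.4]
gripper_width: 0.0528
finger_force: 0.0
```

```bash
python3 - <<'E'
from h import *
for _ in range(3):
    g=grab('scene'); s=sense(); print(s['ee_pos'].round(4),s['joint_positions'].round(3))
cv2.imwrite('pics/r1.png',cv2.resize(g['frame'][180:320,230:430],None,fx=4,fy=4,interpolation=cv2.INTER_CUBIC))
E
```

```text
[0.6011 0.0787 0.0216] [-0.063  0.726  1.456 -0.     0.958  1.508]
[0.601  0.0788 0.0215] [-0.063  0.726  1.456  0.     0.958  1.508]
[0.6009 0.0788 0.0213] [-0.063  0.726  1.456  0.     0.958  1.508]
```

View pics/r1.png

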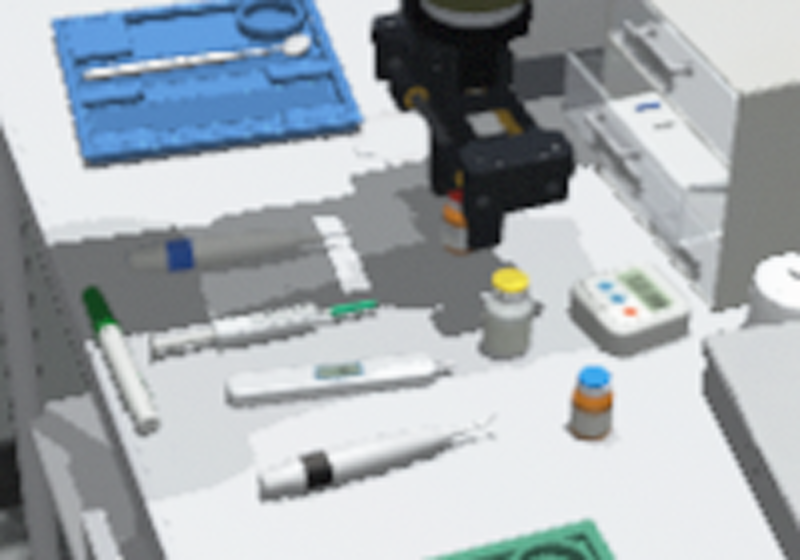

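The picture shows the fingers straddling the red vial at (460,225), with the vial upright between them. I'll close the gripper now.

Call:
carry_out:
  rows:
    - {"dp": [0,0,0],"delta_rot": [0,0,0],"gripper": 0.2}
    - {"dp": [0,0,0],"delta_rot": [0,0,0],"gripper": 0.1}
    - {"dp": [0,0,0],"delta_rot": [0,0,0],"gripper": 0}
    - {"dp": [0,0,0],"delta_rot": [0,0,0],"gripper": 0}
    - {"dp": [0,0,0],"delta_rot": [0,0,0],"gripper": 0}
    - {"dp": [0,0,0],"delta_rot": [0,0,0],"gripper": 0}
    - {"dp": [0,0,0],"delta_rot": [0,0,0],"gripper": 0}
    - {"dp": [0,0,0],"delta_rot": [0,0,0],"gripper": 0}
  grip_force: 12

```text
time: 4.5
ee_pos: [0.6006, 0.0788, 0.0207]
ee_rot: [3.142, -0.0, -0.0]
wrist_force: [0.5, 0.5, -0.7]
gripper_width: 0.0244
finger_force: 12.0
```

Call:
carry_out:
  rows:
    - {"dp": [0,0,0.05],"delta_rot": [0,0,0],"gripper": 0}
    - {"dp": [0,0,0.12],"delta_rot": [0,0,0],"gripper": 0}
    - {"dp": [0,0,0.2],"delta_rot": [0,0,0],"gripper": 0}
    - {"dp": [0,0,0.3],"delta_rot": [0,0,0],"gripper": 0}
    - {"dp": [0,0,0.4],"delta_rot": [0,0,0],"gripper": 0}
    - {"dp": [0,0,0.5],"delta_rot": [0,0,0],"gripper": 0}
    - {"dp": [0,0,0.55],"delta_rot": [0,0,0],"gripper": 0}
    - {"dp": [0,0,0.55],"delta_rot": [0,0,0],"gripper": 0}

```text
time: 5.3
ee_pos: [0.6013, 0.0788, 0.1327]
ee_rot: [3.141, -0.003, -0.0]
wrist_force: [-0.3, 0.5, -1.2]
gripper_width: 0.0245
finger_force: 12.0
```

Call:
carry_out:
  rows:
    - {"dp": [-0.01,-0.06,0],"delta_rot": [0,0,0],"gripper": 0}
    - {"dp": [-0.03,-0.16,0],"delta_rot": [0,0,0],"gripper": 0}
    - {"dp": [-0.05,-0.28,0],"delta_rot": [0,0,0],"gripper": 0}
    - {"dp": [-0.08,-0.42,0],"delta_rot": [0,0,0],"gripper": 0}
    - {"dp": [-0.11,-0.56,0],"delta_rot": [0,0,0],"gripper": 0}
    - {"dp": [-0.14,-0.7,0],"delta_rot": [0,0,0],"gripper": 0}
    - {"dp": [-0.17,-0.84,0],"delta_rot": [0,0,0],"gripper": 0}
    - {"dp": [-0.2,-0.98,0],"delta_rot": [0,0,0],"gripper": 0}

```text
time: 6.1
ee_pos: [0.5594, -0.1189, 0.1296]
ee_rot: [-3.141, 0.002, -0.001]
wrist_force: [1.6, -0.7, -0.1]
gripper_width: 0.0243
finger_force: 12.0
```

Call:
carry_out:
  rows:
    - {"dp": [-0.03,-0.12,0],"delta_rot": [0,0,0],"gripper": 0}
    - {"dp": [-0.06,-0.24,0],"delta_rot": [0,0,0],"gripper": 0}
    - {"dp": [-0.09,-0.36,0],"delta_rot": [0,0,0],"gripper": 0}
    - {"dp": [-0.11,-0.46,0],"delta_rot": [0,0,0],"gripper": 0}
    - {"dp": [-0.12,-0.53,0],"delta_rot": [0,0,0],"gripper": 0}
    - {"dp": [-0.125,-0.565,-0.05],"delta_rot": [0,0,0],"gripper": 0}
    - {"dp": [-0.125,-0.565,-0.15],"delta_rot": [0,0,0],"gripper": 0}
    - {"dp": [-0.125,-0.565,-0.25],"delta_rot": [0,0,0],"gripper": 0}

```text
time: 6.9
ee_pos: [0.5353, -0.23, 0.0791]
ee_rot: [-3.141, 0.001, -0.0]
wrist_force: [0.1, -0.1, 0.3]
gripper_width: 0.0243
finger_force: 12.0
```

Call:
carry_out:
  rows:
    - {"dp": [0,0,-0.08],"delta_rot": [0,0,0],"gripper": 0}
    - {"dp": [0,0,-0.15],"delta_rot": [0,0,0],"gripper": 0}
    - {"dp": [0,0,-0.2],"delta_rot": [0,0,0],"gripper": 0}
    - {"dp": [0,0,-0.24],"delta_rot": [0,0,0],"gripper": 0}
    - {"dp": [0,0,-0.265],"delta_rot": [0,0,0],"gripper": 0}
    - {"dp": [0,0,-0.277],"delta_rot": [0,0,0],"gripper": 0}
    - {"dp": [0,0,-0.277],"delta_rot": [0,0,0],"gripper": 0}
    - {"dp": [0,0,-0.277],"delta_rot": [0,0,0],"gripper": 0}

```text
time: 7.7
ee_pos: [0.5358, -0.2304, 0.0258]
ee_rot: [3.141, -0.001, -0.0]
wrist_force: [-0.3, 0.5, 0.4]
gripper_width: 0.0243
finger_force: 12.0
```

Call:
carry_out:
  rows:
    - {"dp": [0,0,0],"delta_rot": [0,0,0],"gripper": 0.29}
    - {"dp": [0,0,0],"delta_rot": [0,0,0],"gripper": 0.33}
    - {"dp": [0,0,0],"delta_rot": [0,0,0],"gripper": 0.4}
    - {"dp": [0,0,0],"delta_rot": [0,0,0],"gripper": 0.5}
    - {"dp": [0,0,0],"delta_rot": [0,0,0],"gripper": 0.5}
    - {"dp": [0,0,0.1],"delta_rot": [0,0,0],"gripper": 0.5}
    - {"dp": [0,0,0.2],"delta_rot": [0,0,0],"gripper": 0.5}
    - {"dp": [0,0,0.35],"delta_rot": [0,0,0],"gripper": 0.5}

```text
time: 8.5
ee_pos: [0.535, -0.2298, 0.0951]
ee_rot: [-3.14, 0.002, -0.0]
wrist_force: [1.0, 0.3, 0.6]
gripper_width: 0.0441
finger_force: 0.0
```

Call:
carry_out:
  rows:
    - {"dp": [-0.02,0.06,0.05],"delta_rot": [0,0,0],"gripper": 0.5}
    - {"dp": [-0.04,0.18,0.1],"delta_rot": [0,0,0],"gripper": 0.5}
    - {"dp": [-0.06,0.33,0.1],"delta_rot": [0,0,0],"gripper": 0.5}
    - {"dp": [-0.1,0.5,0.1],"delta_rot": [0,0,0],"gripper": 0.5}
    - {"dp": [-0.14,0.67,0.1],"delta_rot": [0,0,0],"gripper": 0.5}
    - {"dp": [-0.18,0.84,0.1],"delta_rot": [0,0,0],"gripper": 0.5}
    - {"dp": [-0.22,1,0.1],"delta_rot": [0,0,0],"gripper": 0.5}
    - {"dp": [-0.22,1,0.1],"delta_rot": [0,0,0],"gripper": 0.5}

```text
time: 9.3
ee_pos: [0.4898, -0.0266, 0.1147]
ee_rot: [-3.14, 0.002, 0.003]
wrist_force: [-0.1, -0.6, -0.1]
gripper_width: 0.044
finger_force: 0.0
```

Call:
carry_out:
  rows:
    - {"dp": [-0.06,0.1,0],"delta_rot": [0,0,0],"gripper": 0.5}
    - {"dp": [-0.14,0.2,0],"delta_rot": [0,0,0],"gripper": 0.5}
    - {"dp": [-0.205,0.3,-0.1],"delta_rot": [0,0,-0.003],"gripper": 0.5}
    - {"dp": [-0.205,0.3,-0.2],"delta_rot": [0,0,-0.003],"gripper": 0.5}
    - {"dp": [-0.205,0.3,-0.2],"delta_rot": [0,0,-0.003],"gripper": 0.5}
    - {"dp": [-0.205,0.3,-0.2],"delta_rot": [0,0,-0.003],"gripper": 0.5}
    - {"dp": [-0.205,0.3,-0.2],"delta_rot": [0,0,-0.003],"gripper": 0.5}
    - {"dp": [-0.205,0.3,-0.2],"delta_rot": [0,0,-0.003],"gripper": 0.5}

```text
time: 10.1
ee_pos: [0.4511, 0.0294, 0.076]
ee_rot: [3.141, -0.001, -0.02]
wrist_force: [0.3, 0.2, -0.0]
gripper_width: 0.0441
finger_force: 0.0
```

```bash
python3 - <<'E'
from h import *
t,s=grab('top'),grab('scene'); print(sense()['ee_pos'].round(4),sense()['ee_rot'].round(4))
for n,g in(('t',t),('s',s)): print(n,[b for b in blobs(mask(g,0,6),5)])
cv2.imwrite('pics/r2.png',cv2.resize(s['frame'][215:400,250:440],None,fx=3.2,fy=3.2,interpolation=cv2.INTER_CUBIC))
E
```

```text
[0.4509 0.0295 0.0758] [ 3.1414e+00 -9.0000e-04 -1.9400e-02]
t [(np.int32(18), [560.6, 58.7], [557, 58, 9, 3]), (np.int32(23), [145.4, 165.4], [142, 164, 9, 4]), (np.int32(12), [331.7, 177.8], [330, 176, 4, 4]), (np.int32(88), [543.8, 207.4], [537, 203, 14, 9]), (np.int32(83), [427.3, 238.7], [423, 234, 10, 11])]
s [(np.int32(9), [340.2, 166.7], [340, 164, 2, 7]), (np.int32(44), [368.3, 311.7], [364, 309, 9, 7]), (np.int32(79), [450.7, 401.5], [446, 396, 11, 12])]
```

View pics/r2.png

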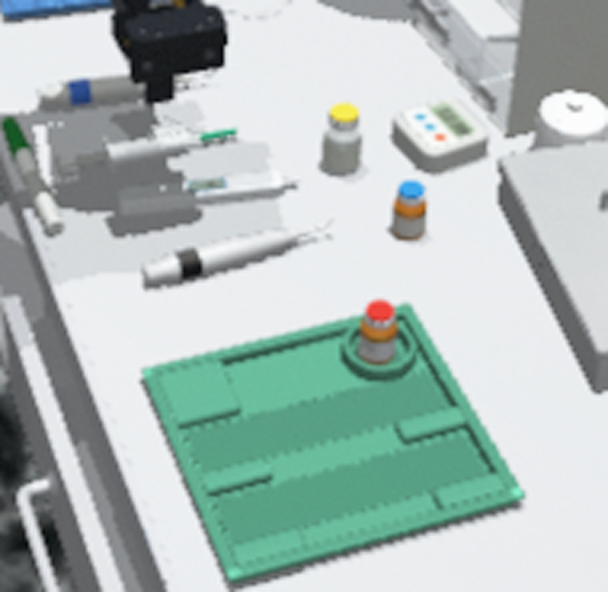

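The red vial stands upright in the green well (378,335). Next I'll descend on the syringe with a narrower opening.

Call:
carry_out:
  rows:
    - {"dp": [0,0,-0.05],"delta_rot": [0,0,0],"gripper": 0.36}
    - {"dp": [0,0,-0.12],"delta_rot": [0,0,0],"gripper": 0.36}
    - {"dp": [0,0,-0.2],"delta_rot": [0,0,0],"gripper": 0.36}
    - {"dp": [0,0,-0.27],"delta_rot": [0,0,0],"gripper": 0.36}
    - {"dp": [0,0,-0.32],"delta_rot": [0,0,0],"gripper": 0.36}
    - {"dp": [0,0,-0.355],"delta_rot": [0,0,0],"gripper": 0.36}
    - {"dp": [0,0,-0.355],"delta_rot": [0,0,0],"gripper": 0.36}
    - {"dp": [0,0,-0.355],"delta_rot": [0,0,0],"gripper": 0.36}

```text
time: 11.0
ee_pos: [0.4508, 0.0298, 0.0045]
ee_rot: [3.142, -0.0, -0.019]
wrist_force: [0.1, 0.5, 0.4]
gripper_width: 0.0316
finger_force: 0.0
```

Call:
carry_out:
  rows:
    - {"dp": [0,0,0],"delta_rot": [0,0,0],"gripper": 0.2}
    - {"dp": [0,0,0],"delta_rot": [0,0,0],"gripper": 0.1}
    - {"dp": [0,0,0],"delta_rot": [0,0,0],"gripper": 0}
    - {"dp": [0,0,0],"delta_rot": [0,0,0],"gripper": 0}
    - {"dp": [0,0,0],"delta_rot": [0,0,0],"gripper": 0}
    - {"dp": [0,0,0],"delta_rot": [0,0,0],"gripper": 0}
    - {"dp": [0,0,0.05],"delta_rot": [0,0,0],"gripper": 0}
    - {"dp": [0,0,0.12],"delta_rot": [0,0,0],"gripper": 0}

```text
time: 11.8
ee_pos: [0.45, 0.0299, 0.0285]
ee_rot: [-3.141, 0.002, -0.019]
wrist_force: [0.1, 0.6, 0.7]
gripper_width: 0.016
finger_force: 12.0
```

Call:
carry_out:
  rows:
    - {"dp": [0,-0.03,0.15],"delta_rot": [0,0,0],"gripper": 0}
    - {"dp": [0.01,-0.1,0.3],"delta_rot": [0,0,0],"gripper": 0}
    - {"dp": [0.02,-0.22,0.4],"delta_rot": [0,0,0],"gripper": 0}
    - {"dp": [0.03,-0.36,0.4],"delta_rot": [0,0,0.001],"gripper": 0}
    - {"dp": [0.04,-0.52,0.4],"delta_rot": [0,0,0.002],"gripper": 0}
    - {"dp": [0.05,-0.68,0.4],"delta_rot": [0,0,0.003],"gripper": 0}
    - {"dp": [0.06,-0.84,0.4],"delta_rot": [0,0,0.003],"gripper": 0}
    - {"dp": [0.07,-1,0.4],"delta_rot": [0,0,0.003],"gripper": 0}

```text
time: 12.6
ee_pos: [0.4643, -0.1714, 0.1088]
ee_rot: [-3.141, 0.0, -0.0]
wrist_force: [0.6, 0.0, -0.1]
gripper_width: 0.0158
finger_force: 12.0
```

Call:
carry_out:
  rows:
    - {"dp": [0.01,-0.16,0],"delta_rot": [0,0,0],"gripper": 0}
    - {"dp": [0.02,-0.32,0],"delta_rot": [0,0,0],"gripper": 0}
    - {"dp": [0.03,-0.46,0],"delta_rot": [0,0,0],"gripper": 0}
    - {"dp": [0.04,-0.6,0],"delta_rot": [0,0,0],"gripper": 0}
    - {"dp": [0.05,-0.72,0],"delta_rot": [0,0,0],"gripper": 0}
    - {"dp": [0.05,-0.8,0],"delta_rot": [0,0,0],"gripper": 0}
    - {"dp": [0.05,-0.825,-0.1],"delta_rot": [0,0,0],"gripper": 0}
    - {"dp": [0.05,-0.825,-0.2],"delta_rot": [0,0,0],"gripper": 0}

```text
time: 13.4
ee_pos: [0.4745, -0.3359, 0.0683]
ee_rot: [3.141, -0.001, -0.001]
wrist_force: [-0.4, -0.0, -0.1]
gripper_width: 0.0161
finger_force: 12.0
```

Call:
carry_out:
  rows:
    - {"dp": [0,0,-0.08],"delta_rot": [0,0,0],"gripper": 0}
    - {"dp": [0,0,-0.15],"delta_rot": [0,0,0],"gripper": 0}
    - {"dp": [0,0,-0.21],"delta_rot": [0,0,0],"gripper": 0}
    - {"dp": [0,0,-0.25],"delta_rot": [0,0,0],"gripper": 0}
    - {"dp": [0,0,-0.28],"delta_rot": [0,0,0],"gripper": 0}
    - {"dp": [0,0,-0.297],"delta_rot": [0,0,0],"gripper": 0}
    - {"dp": [0,0,-0.297],"delta_rot": [0,0,0],"gripper": 0}
    - {"dp": [0,0,-0.297],"delta_rot": [0,0,0],"gripper": 0}

```text
time: 14.2
ee_pos: [0.4748, -0.3354, 0.0093]
ee_rot: [3.141, -0.0, -0.0]
wrist_force: [0.2, 0.5, -0.9]
gripper_width: 0.016
finger_force: 12.0
```

Call:
carry_out:
  rows:
    - {"dp": [0,0,0],"delta_rot": [0,0,0],"gripper": 0.2}
    - {"dp": [0,0,0],"delta_rot": [0,0,0],"gripper": 0.25}
    - {"dp": [0,0,0],"delta_rot": [0,0,0],"gripper": 0.36}
    - {"dp": [0,0,0],"delta_rot": [0,0,0],"gripper": 0.36}
    - {"dp": [0,0,0],"delta_rot": [0,0,0],"gripper": 0.36}
    - {"dp": [0,0,0.1],"delta_rot": [0,0,0],"gripper": 0.36}
    - {"dp": [0,0,0.25],"delta_rot": [0,0,0],"gripper": 0.36}
    - {"dp": [0,0,0.4],"delta_rot": [0,0,0],"gripper": 0.36}

```text
time: 15.0
ee_pos: [0.4744, -0.335, 0.0897]
ee_rot: [-3.141, 0.001, -0.0]
wrist_force: [-0.1, 0.1, 0.2]
gripper_width: 0.0318
finger_force: 0.0
```

Call:
carry_out:
  rows:
    - {"dp": [0,0.06,0.1],"delta_rot": [0,0,-0.003],"gripper": 0.42}
    - {"dp": [0,0.18,0.12],"delta_rot": [0,0,-0.006],"gripper": 0.42}
    - {"dp": [0,0.33,0.12],"delta_rot": [0,0,-0.01],"gripper": 0.42}
    - {"dp": [0,0.5,0.12],"delta_rot": [0,0,-0.014],"gripper": 0.42}
    - {"dp": [0,0.67,0.12],"delta_rot": [0,0,-0.018],"gripper": 0.42}
    - {"dp": [0,0.84,0.12],"delta_rot": [0,0,-0.022],"gripper": 0.42}
    - {"dp": [0,1,0.12],"delta_rot": [0,0,-0.0236],"gripper": 0.42}
    - {"dp": [0,1,0.12],"delta_rot": [0,0,-0.0236],"gripper": 0.42}

```text
time: 15.8
ee_pos: [0.4743, -0.1323, 0.113]
ee_rot: [-3.141, 0.001, -0.145]
wrist_force: [0.7, 0.9, -0.7]
gripper_width: 0.0374
finger_force: 0.0
```

Call:
carry_out:
  rows:
    - {"dp": [0,0.12,0],"delta_rot": [0,0,0],"gripper": 0.42}
    - {"dp": [0,0.27,-0.05],"delta_rot": [0,0,0],"gripper": 0.42}
    - {"dp": [0,0.4,-0.12],"delta_rot": [0,0,0],"gripper": 0.42}
    - {"dp": [0,0.5,-0.2],"delta_rot": [0,0,0],"gripper": 0.42}
    - {"dp": [0,0.52,-0.24],"delta_rot": [0,0,0],"gripper": 0.42}
    - {"dp": [0,0.52,-0.24],"delta_rot": [0,0,0],"gripper": 0.42}
    - {"dp": [0,0.52,-0.24],"delta_rot": [0,0,0],"gripper": 0.42}
    - {"dp": [0,0.52,-0.24],"delta_rot": [0,0,0],"gripper": 0.42}

```text
time: 16.6
ee_pos: [0.4751, -0.0323, 0.0656]
ee_rot: [3.141, -0.001, -0.15]
wrist_force: [0.2, -0.7, 0.3]
gripper_width: 0.0368
finger_force: 0.0
```

```bash
python3 - <<'E'
from h import *
t,s=grab('top'),grab('scene'); print(sense()['ee_pos'].round(4),sense()['ee_rot'].round(4))
a=cv2.resize(s['frame'][225:395,255:420],None,fx=2.6,fy=2.6,interpolation=cv2.INTER_CUBIC)
b=cv2.resize(t['frame'][210:330,395:510],None,fx=3.2,fy=3.2,interpolation=cv2.INTER_CUBIC)
o=np.zeros((442,800,3),np.uint8); o[:a.shape[0],:a.shape[1]]=a; o[:b.shape[0],430:430+b.shape[1]]=b[:,:370]
cv2.imwrite('pics/r3.png',o)
E
```

```text
[ 0.4749 -0.032   0.0654] [ 3.1414e+00 -1.1000e-03 -1.4950e-01]
```

View pics/r3.png

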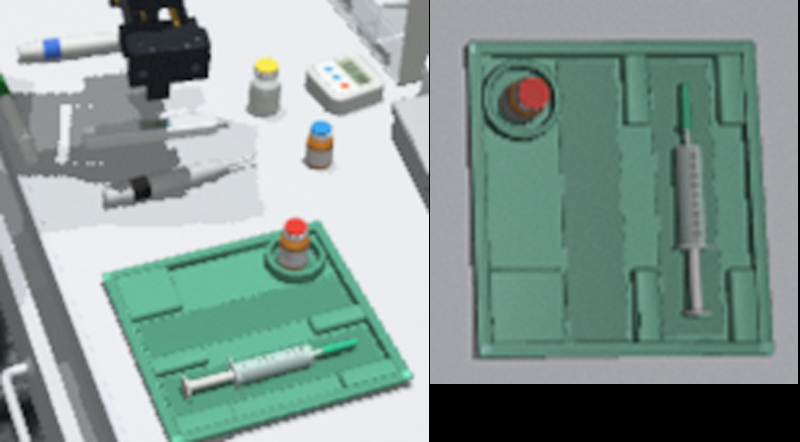

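The syringe lies flat in the right-hand green trough (690,200) and the red vial stands in its well. Thermometer next.

Call:
carry_out:
  rows:
    - {"dp": [0,0.004,-0.05],"delta_rot": [0,0,0],"gripper": 0.42}
    - {"dp": [0,0.004,-0.12],"delta_rot": [0,0,0],"gripper": 0.42}
    - {"dp": [0,0.004,-0.19],"delta_rot": [0,0,0],"gripper": 0.42}
    - {"dp": [0,0.004,-0.25],"delta_rot": [0,0,0],"gripper": 0.42}
    - {"dp": [0,0.004,-0.29],"delta_rot": [0,0,0],"gripper": 0.42}
    - {"dp": [0,0.004,-0.305],"delta_rot": [0,0,0],"gripper": 0.42}
    - {"dp": [0,0.004,-0.305],"delta_rot": [0,0,0],"gripper": 0.42}
    - {"dp": [0,0.004,-0.305],"delta_rot": [0,0,0],"gripper": 0.42}

```text
time: 17.5
ee_pos: [0.4749, -0.0305, 0.0043]
ee_rot: [3.141, -0.001, -0.148]
wrist_force: [0.2, 0.6, -0.7]
gripper_width: 0.0372
finger_force: 0.0
```

Call:
carry_out:
  rows:
    - {"dp": [0,0,0],"delta_rot": [0,0,0],"gripper": 0.2}
    - {"dp": [0,0,0],"delta_rot": [0,0,0],"gripper": 0.1}
    - {"dp": [0,0,0],"delta_rot": [0,0,0],"gripper": 0}
    - {"dp": [0,0,0],"delta_rot": [0,0,0],"gripper": 0}
    - {"dp": [0,0,0],"delta_rot": [0,0,0],"gripper": 0}
    - {"dp": [0,0,0],"delta_rot": [0,0,0],"gripper": 0}
    - {"dp": [0,0,0.05],"delta_rot": [0,0,0],"gripper": 0}
    - {"dp": [0,0,0.12],"delta_rot": [0,0,0],"gripper": 0}

```text
time: 18.3
ee_pos: [0.4741, -0.0303, 0.0281]
ee_rot: [-3.141, 0.002, -0.149]
wrist_force: [-0.7, 0.6, -0.4]
gripper_width: 0.0199
finger_force: 12.0
```

Call:
carry_out:
  rows:
    - {"dp": [0,-0.03,0.15],"delta_rot": [0,0,0],"gripper": 0}
    - {"dp": [0,-0.1,0.3],"delta_rot": [0,0,0],"gripper": 0}
    - {"dp": [0,-0.22,0.4],"delta_rot": [0,0,0.004],"gripper": 0}
    - {"dp": [0,-0.36,0.4],"delta_rot": [0,0,0.008],"gripper": 0}
    - {"dp": [-0.01,-0.52,0.4],"delta_rot": [0,0,0.012],"gripper": 0}
    - {"dp": [-0.02,-0.68,0.4],"delta_rot": [0,0,0.016],"gripper": 0}
    - {"dp": [-0.02,-0.84,0.4],"delta_rot": [0,0,0.02],"gripper": 0}
    - {"dp": [-0.02,-1,0.4],"delta_rot": [0,0,0.0236],"gripper": 0}

```text
time: 19.1
ee_pos: [0.4703, -0.2316, 0.1084]
ee_rot: [-3.142, -0.0, 0.001]
wrist_force: [1.2, -0.3, -0.6]
gripper_width: 0.0198
finger_force: 12.0
```

Call:
carry_out:
  rows:
    - {"dp": [0,-0.1,0],"delta_rot": [0,0,0],"gripper": 0}
    - {"dp": [0,-0.18,0],"delta_rot": [0,0,0],"gripper": 0}
    - {"dp": [0,-0.22,-0.05],"delta_rot": [0,0,0],"gripper": 0}
    - {"dp": [0,-0.223,-0.12],"delta_rot": [0,0,0],"gripper": 0}
    - {"dp": [0,-0.223,-0.2],"delta_rot": [0,0,0],"gripper": 0}
    - {"dp": [0,-0.223,-0.28],"delta_rot": [0,0,0],"gripper": 0}
    - {"dp": [0,-0.223,-0.28],"delta_rot": [0,0,0],"gripper": 0}
    - {"dp": [0,-0.223,-0.28],"delta_rot": [0,0,0],"gripper": 0}

```text
time: 19.9
ee_pos: [0.4707, -0.2744, 0.0519]
ee_rot: [-3.141, 0.0, 0.0]
wrist_force: [0.6, 0.1, -0.1]
gripper_width: 0.0198
finger_force: 12.0
```

Call:
carry_out:
  rows:
    - {"dp": [0,0,-0.05],"delta_rot": [0,0,0],"gripper": 0}
    - {"dp": [0,0,-0.1],"delta_rot": [0,0,0],"gripper": 0}
    - {"dp": [0,0,-0.15],"delta_rot": [0,0,0],"gripper": 0}
    - {"dp": [0,0,-0.18],"delta_rot": [0,0,0],"gripper": 0}
    - {"dp": [0,0,-0.205],"delta_rot": [0,0,0],"gripper": 0}
    - {"dp": [0,0,-0.216],"delta_rot": [0,0,0],"gripper": 0}
    - {"dp": [0,0,-0.216],"delta_rot": [0,0,0],"gripper": 0}
    - {"dp": [0,0,-0.216],"delta_rot": [0,0,0],"gripper": 0}

```text
time: 20.7
ee_pos: [0.4707, -0.2751, 0.0089]
ee_rot: [3.141, -0.0, -0.0]
wrist_force: [-0.1, -0.6, -0.7]
gripper_width: 0.0197
finger_force: 12.0
```

Call:
carry_out:
  rows:
    - {"dp": [0,0,0],"delta_rot": [0,0,0],"gripper": 0.25}
    - {"dp": [0,0,0],"delta_rot": [0,0,0],"gripper": 0.3}
    - {"dp": [0,0,0],"delta_rot": [0,0,0],"gripper": 0.36}
    - {"dp": [0,0,0],"delta_rot": [0,0,0],"gripper": 0.36}
    - {"dp": [0,0,0],"delta_rot": [0,0,0],"gripper": 0.36}
    - {"dp": [0,0,0.1],"delta_rot": [0,0,0],"gripper": 0.36}
    - {"dp": [0,0,0.25],"delta_rot": [0,0,0],"gripper": 0.36}
    - {"dp": [0,0,0.45],"delta_rot": [0,0,0],"gripper": 0.36}

```text
time: 21.5
ee_pos: [0.4699, -0.2745, 0.0987]
ee_rot: [-3.139, 0.002, -0.0]
wrist_force: [0.6, 0.3, -0.2]
gripper_width: 0.0316
finger_force: 0.0
```

Call:
carry_out:
  rows:
    - {"dp": [0.05,0.06,0.05],"delta_rot": [0,0,0],"gripper": 0.55}
    - {"dp": [0.15,0.17,0.1],"delta_rot": [0,0,0],"gripper": 0.55}
    - {"dp": [0.28,0.32,0.1],"delta_rot": [0,0,0],"gripper": 0.55}
    - {"dp": [0.42,0.48,0.1],"delta_rot": [0,0,0],"gripper": 0.55}
    - {"dp": [0.56,0.64,0.1],"delta_rot": [0,0,0],"gripper": 0.55}
    - {"dp": [0.69,0.79,0.05],"delta_rot": [0,0,0],"gripper": 0.55}
    - {"dp": [0.69,0.79,0],"delta_rot": [0,0,0],"gripper": 0.55}
    - {"dp": [0.69,0.79,0],"delta_rot": [0,0,0],"gripper": 0.55}

```text
time: 22.3
ee_pos: [0.6078, -0.1158, 0.0964]
ee_rot: [-3.14, 0.004, 0.002]
wrist_force: [0.4, 0.2, -0.1]
gripper_width: 0.0486
finger_force: 0.0
```

```bash
python3 - <<'E'
from h import *
t=grab('top'); s=grab('scene'); print(sense()['ee_pos'].round(4))
f=t['frame']; a=cv2.resize(f[150:330,240:510],None,fx=2.9,fy=2.9,interpolation=cv2.INTER_CUBIC)
cv2.imwrite('pics/r4.png',a)
E
```

```text
[ 0.6081 -0.1175  0.0984]
```

View pics/r4.png

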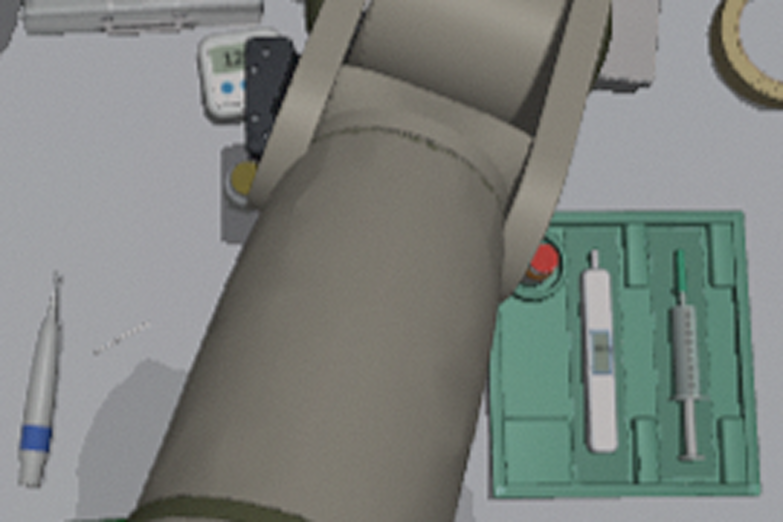

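The thermometer lies flat in the left green trough (600,360) and the syringe is still in the right one. I'll descend on the blue vial.

Call:
carry_out:
  rows:
    - {"dp": [0,0.003,-0.05],"delta_rot": [0,0,0],"gripper": 0.55}
    - {"dp": [0,0.003,-0.13],"delta_rot": [0,0,0],"gripper": 0.55}
    - {"dp": [0,0.003,-0.21],"delta_rot": [0,0,0],"gripper": 0.55}
    - {"dp": [0,0.003,-0.29],"delta_rot": [0,0,0],"gripper": 0.55}
    - {"dp": [0,0.003,-0.35],"delta_rot": [0,0,0],"gripper": 0.55}
    - {"dp": [0,0.003,-0.39],"delta_rot": [0,0,0],"gripper": 0.55}
    - {"dp": [0,0.003,-0.39],"delta_rot": [0,0,0],"gripper": 0.55}
    - {"dp": [0,0.003,-0.39],"delta_rot": [0,0,0],"gripper": 0.55}

```text
time: 23.2
ee_pos: [0.6088, -0.1166, 0.0212]
ee_rot: [3.141, -0.001, -0.0]
wrist_force: [-0.5, -0.3, -0.0]
gripper_width: 0.0484
finger_force: 0.0
```

Call:
carry_out:
  rows:
    - {"dp": [0,0,0],"delta_rot": [0,0,0],"gripper": 0.3}
    - {"dp": [0,0,0],"delta_rot": [0,0,0],"gripper": 0.2}
    - {"dp": [0,0,0],"delta_rot": [0,0,0],"gripper": 0}
    - {"dp": [0,0,0],"delta_rot": [0,0,0],"gripper": 0}
    - {"dp": [0,0,0],"delta_rot": [0,0,0],"gripper": 0}
    - {"dp": [0,0,0],"delta_rot": [0,0,0],"gripper": 0}
    - {"dp": [0,0,0],"delta_rot": [0,0,0],"gripper": 0}
    - {"dp": [0,0,0.05],"delta_rot": [0,0,0],"gripper": 0}

```text
time: 24.0
ee_pos: [0.6078, -0.1161, 0.0298]
ee_rot: [-3.141, 0.003, -0.0]
wrist_force: [0.4, 0.3, -0.6]
gripper_width: 0.0243
finger_force: 12.0
```

Call:
carry_out:
  rows:
    - {"dp": [0,0.02,0.15],"delta_rot": [0,0,0],"gripper": 0}
    - {"dp": [-0.02,0.08,0.3],"delta_rot": [0,0,0],"gripper": 0}
    - {"dp": [-0.04,0.18,0.45],"delta_rot": [0,0,0],"gripper": 0}
    - {"dp": [-0.07,0.32,0.5],"delta_rot": [0,0,0],"gripper": 0}
    - {"dp": [-0.1,0.48,0.5],"delta_rot": [0,0,0],"gripper": 0}
    - {"dp": [-0.13,0.65,0.5],"delta_rot": [0,0,0],"gripper": 0}
    - {"dp": [-0.16,0.82,0.5],"delta_rot": [0,0,0],"gripper": 0}
    - {"dp": [-0.19,1,0.5],"delta_rot": [0,0,0],"gripper": 0}

```text
time: 24.8
ee_pos: [0.5701, 0.0848, 0.1313]
ee_rot: [3.142, -0.0, -0.001]
wrist_force: [-0.1, -0.3, 0.1]
gripper_width: 0.0243
finger_force: 12.0
```

Call:
carry_out:
  rows:
    - {"dp": [-0.01,0.16,0],"delta_rot": [0,0,0],"gripper": 0}
    - {"dp": [-0.02,0.32,0],"delta_rot": [0,0,0],"gripper": 0}
    - {"dp": [-0.03,0.47,0],"delta_rot": [0,0,0],"gripper": 0}
    - {"dp": [-0.04,0.61,0],"delta_rot": [0,0,0],"gripper": 0}
    - {"dp": [-0.05,0.74,0],"delta_rot": [0,0,0],"gripper": 0}
    - {"dp": [-0.06,0.86,0],"delta_rot": [0,0,0],"gripper": 0}
    - {"dp": [-0.067,0.96,0],"delta_rot": [0,0,0],"gripper": 0}
    - {"dp": [-0.067,1,0],"delta_rot": [0,0,0],"gripper": 0}

```text
time: 25.6
ee_pos: [0.5567, 0.2851, 0.131]
ee_rot: [-3.141, 0.0, 0.001]
wrist_force: [-0.4, -0.4, 0.9]
gripper_width: 0.0244
finger_force: 12.0
```

Call:
carry_out:
  rows:
    - {"dp": [0,0.1,0],"delta_rot": [0,0,0],"gripper": 0}
    - {"dp": [0,0.2,0],"delta_rot": [0,0,0],"gripper": 0}
    - {"dp": [0,0.3,0],"delta_rot": [0,0,0],"gripper": 0}
    - {"dp": [0,0.38,0],"delta_rot": [0,0,0],"gripper": 0}
    - {"dp": [0,0.43,0],"delta_rot": [0,0,0],"gripper": 0}
    - {"dp": [0,0.446,-0.05],"delta_rot": [0,0,0],"gripper": 0}
    - {"dp": [0,0.446,-0.15],"delta_rot": [0,0,0],"gripper": 0}
    - {"dp": [0,0.446,-0.25],"delta_rot": [0,0,0],"gripper": 0}

```text
time: 26.4
ee_pos: [0.5573, 0.372, 0.0796]
ee_rot: [3.141, 0.0, -0.001]
wrist_force: [0.4, 0.7, -0.8]
gripper_width: 0.024
finger_force: 12.0
```

Call:
carry_out:
  rows:
    - {"dp": [0,0.012,-0.08],"delta_rot": [0,0,0],"gripper": 0}
    - {"dp": [0,0.012,-0.15],"delta_rot": [0,0,0],"gripper": 0}
    - {"dp": [0,0.012,-0.2],"delta_rot": [0,0,0],"gripper": 0}
    - {"dp": [0,0.012,-0.24],"delta_rot": [0,0,0],"gripper": 0}
    - {"dp": [0,0.012,-0.265],"delta_rot": [0,0,0],"gripper": 0}
    - {"dp": [0,0.012,-0.277],"delta_rot": [0,0,0],"gripper": 0}
    - {"dp": [0,0.012,-0.277],"delta_rot": [0,0,0],"gripper": 0}
    - {"dp": [0,0.012,-0.277],"delta_rot": [0,0,0],"gripper": 0}

```text
time: 27.2
ee_pos: [0.5574, 0.3753, 0.0258]
ee_rot: [-3.141, -0.001, -0.0]
wrist_force: [-0.5, 0.2, -0.3]
gripper_width: 0.0244
finger_force: 12.0
```

Call:
carry_out:
  rows:
    - {"dp": [0,0,0],"delta_rot": [0,0,0],"gripper": 0.29}
    - {"dp": [0,0,0],"delta_rot": [0,0,0],"gripper": 0.32}
    - {"dp": [0,0,0],"delta_rot": [0,0,0],"gripper": 0.35}
    - {"dp": [0,0,0],"delta_rot": [0,0,0],"gripper": 0.35}
    - {"dp": [0,0,0],"delta_rot": [0,0,0],"gripper": 0.35}
    - {"dp": [0,0,0.06],"delta_rot": [0,0,0],"gripper": 0.35}
    - {"dp": [0,0,0.2],"delta_rot": [0,0,0],"gripper": 0.35}
    - {"dp": [0,0,0.4],"delta_rot": [0,0,0],"gripper": 0.35}

```text
time: 28.0
ee_pos: [0.5564, 0.3748, 0.1054]
ee_rot: [3.14, 0.003, -0.0]
wrist_force: [0.4, 0.3, 0.4]
gripper_width: 0.0309
finger_force: 0.0
```

Call:
carry_out:
  rows:
    - {"dp": [-0.02,-0.05,0.05],"delta_rot": [0,0,-0.002],"gripper": 0.42}
    - {"dp": [-0.07,-0.15,0.05],"delta_rot": [0,0,-0.005],"gripper": 0.42}
    - {"dp": [-0.13,-0.3,0.05],"delta_rot": [0,0,-0.008],"gripper": 0.42}
    - {"dp": [-0.2,-0.46,0.05],"delta_rot": [0,0,-0.011],"gripper": 0.42}
    - {"dp": [-0.27,-0.63,0.05],"delta_rot": [0,0,-0.014],"gripper": 0.42}
    - {"dp": [-0.34,-0.8,0.05],"delta_rot": [0,0,-0.0175],"gripper": 0.42}
    - {"dp": [-0.42,-0.97,0.05],"delta_rot": [0,0,-0.0175],"gripper": 0.42}
    - {"dp": [-0.42,-1,0],"delta_rot": [0,0,-0.0175],"gripper": 0.42}

```text
time: 28.8
ee_pos: [0.4723, 0.1729, 0.1064]
ee_rot: [3.142, -0.001, -0.113]
wrist_force: [0.7, 0.9, 0.6]
gripper_width: 0.0371
finger_force: 0.0
```

Call:
carry_out:
  rows:
    - {"dp": [-0.05,-0.12,0],"delta_rot": [0,0,0],"gripper": 0.42}
    - {"dp": [-0.1,-0.24,0],"delta_rot": [0,0,0],"gripper": 0.42}
    - {"dp": [-0.13,-0.327,-0.06],"delta_rot": [0,0,0],"gripper": 0.42}
    - {"dp": [-0.13,-0.327,-0.14],"delta_rot": [0,0,0],"gripper": 0.42}
    - {"dp": [-0.13,-0.327,-0.2],"delta_rot": [0,0,0],"gripper": 0.42}
    - {"dp": [-0.13,-0.327,-0.2],"delta_rot": [0,0,0],"gripper": 0.42}
    - {"dp": [-0.13,-0.327,-0.2],"delta_rot": [0,0,0],"gripper": 0.42}
    - {"dp": [-0.13,-0.327,-0.2],"delta_rot": [0,0,0],"gripper": 0.42}

```text
time: 29.6
ee_pos: [0.4476, 0.11, 0.0659]
ee_rot: [-3.141, -0.001, -0.11]
wrist_force: [0.3, -0.6, 0.0]
gripper_width: 0.0375
finger_force: 0.0
```

```bash
python3 - <<'E'
from h import *
t,s=grab('top'),grab('scene'); print(sense()['ee_pos'].round(4),sense()['ee_rot'].round(4))
a=cv2.resize(s['frame'][165:285,230:400],None,fx=2.5,fy=2.5,interpolation=cv2.INTER_CUBIC)
b=cv2.resize(t['frame'][205:325,90:205],None,fx=3.1,fy=3.1,interpolation=cv2.INTER_CUBIC)
o=np.zeros((372,790,3),np.uint8); o[:a.shape[0],:a.shape[1]]=a; o[:b.shape[0],430:430+b.shape[1]]=b
cv2.imwrite('pics/r5.png',o)
E
```

```text
[0.4476 0.1099 0.0658] [-3.1415e+00 -1.1000e-03 -1.0990e-01]
```

View pics/r5.png

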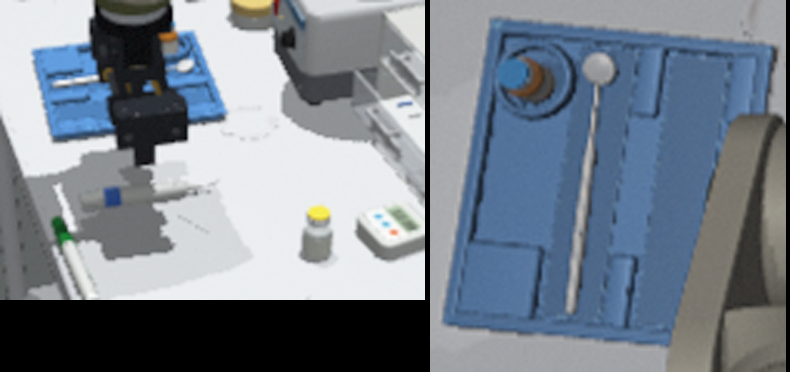

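The blue vial sits in its well (525,75) and the mirror hasn't moved. I'll descend on the blue-ringed handpiece.

Call:
carry_out:
  rows:
    - {"dp": [0,0,-0.05],"delta_rot": [0,0,0],"gripper": 0.42}
    - {"dp": [0,0,-0.12],"delta_rot": [0,0,0],"gripper": 0.42}
    - {"dp": [0,0,-0.19],"delta_rot": [0,0,0],"gripper": 0.42}
    - {"dp": [0,0,-0.25],"delta_rot": [0,0,0],"gripper": 0.42}
    - {"dp": [0,0,-0.29],"delta_rot": [0,0,0],"gripper": 0.42}
    - {"dp": [0,0,-0.306],"delta_rot": [0,0,0],"gripper": 0.42}
    - {"dp": [0,0,-0.306],"delta_rot": [0,0,0],"gripper": 0.42}
    - {"dp": [0,0,-0.306],"delta_rot": [0,0,0],"gripper": 0.42}

```text
time: 30.5
ee_pos: [0.4475, 0.1098, 0.0044]
ee_rot: [-3.142, -0.001, -0.11]
wrist_force: [0.6, -0.2, -0.3]
gripper_width: 0.0373
finger_force: 0.0
```

Call:
carry_out:
  rows:
    - {"dp": [0,0,0],"delta_rot": [0,0,0],"gripper": 0.25}
    - {"dp": [0,0,0],"delta_rot": [0,0,0],"gripper": 0.15}
    - {"dp": [0,0,0],"delta_rot": [0,0,0],"gripper": 0}
    - {"dp": [0,0,0],"delta_rot": [0,0,0],"gripper": 0}
    - {"dp": [0,0,0],"delta_rot": [0,0,0],"gripper": 0}
    - {"dp": [0,0,0],"delta_rot": [0,0,0],"gripper": 0}
    - {"dp": [0,0,0.05],"delta_rot": [0,0,0],"gripper": 0}
    - {"dp": [0,0,0.12],"delta_rot": [0,0,0],"gripper": 0}

```text
time: 31.3
ee_pos: [0.4467, 0.1098, 0.0283]
ee_rot: [3.141, 0.002, -0.11]
wrist_force: [-0.4, 0.1, -0.2]
gripper_width: 0.0195
finger_force: 12.0
```

Call:
carry_out:
  rows:
    - {"dp": [0,0.02,0.15],"delta_rot": [0,0,0],"gripper": 0}
    - {"dp": [0.02,0.08,0.3],"delta_rot": [0,0,0],"gripper": 0}
    - {"dp": [0.04,0.2,0.4],"delta_rot": [0,0,0],"gripper": 0}
    - {"dp": [0.06,0.34,0.4],"delta_rot": [0,0,0.001],"gripper": 0}
    - {"dp": [0.08,0.48,0.4],"delta_rot": [0,0,0.002],"gripper": 0}
    - {"dp": [0.1,0.62,0.4],"delta_rot": [0,0,0.0026],"gripper": 0}
    - {"dp": [0.125,0.75,0.4],"delta_rot": [0,0,0.0026],"gripper": 0}
    - {"dp": [0.145,0.838,0.4],"delta_rot": [0,0,0.0026],"gripper": 0}

```text
time: 32.1
ee_pos: [0.476, 0.2789, 0.1085]
ee_rot: [-3.141, -0.0, -0.093]
wrist_force: [0.1, -0.6, -0.7]
gripper_width: 0.0193
finger_force: 12.0
```

Call:
carry_out:
  rows:
    - {"dp": [0,0,-0.05],"delta_rot": [0,0,0],"gripper": 0}
    - {"dp": [0,0,-0.12],"delta_rot": [0,0,0],"gripper": 0}
    - {"dp": [0,0,-0.2],"delta_rot": [0,0,0],"gripper": 0}
    - {"dp": [0,0,-0.28],"delta_rot": [0,0,0],"gripper": 0}
    - {"dp": [0,0,-0.28],"delta_rot": [0,0,0],"gripper": 0}
    - {"dp": [0,0,-0.28],"delta_rot": [0,0,0],"gripper": 0}
    - {"dp": [0,0,-0.28],"delta_rot": [0,0,0],"gripper": 0}
    - {"dp": [0,0,-0.28],"delta_rot": [0,0,0],"gripper": 0}

```text
time: 32.9
ee_pos: [0.4765, 0.2774, 0.0529]
ee_rot: [-3.141, -0.001, -0.094]
wrist_force: [1.2, 0.1, -0.0]
gripper_width: 0.0195
finger_force: 12.0
```

```bash
python3 - <<'E'
from h import *
s=grab('scene'); print(sense()['ee_pos'].round(4),sense()['ee_rot'].round(4))
cv2.imwrite('pics/r6.png',cv2.resize(s['frame'][150:250,215:365],None,fx=5,fy=5,interpolation=cv2.INTER_CUBIC))
E
```

```text
[0.4765 0.2774 0.0528] [-3.1412e+00 -1.0000e-03 -9.3900e-02]
```

View pics/r6.png

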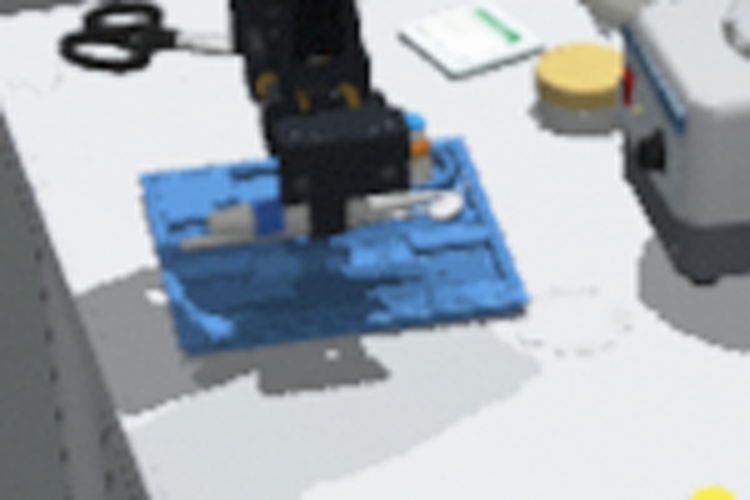

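The handpiece hangs level over the blue tray with its ring at (268,215). I'll lower and release it.

Call:
carry_out:
  rows:
    - {"dp": [0,0,-0.05],"delta_rot": [0,0,0],"gripper": 0}
    - {"dp": [0,0,-0.1],"delta_rot": [0,0,0],"gripper": 0}
    - {"dp": [0,0,-0.15],"delta_rot": [0,0,0],"gripper": 0}
    - {"dp": [0,0,-0.18],"delta_rot": [0,0,0],"gripper": 0}
    - {"dp": [0,0,-0.205],"delta_rot": [0,0,0],"gripper": 0}
    - {"dp": [0,0,-0.218],"delta_rot": [0,0,0],"gripper": 0}
    - {"dp": [0,0,-0.218],"delta_rot": [0,0,0],"gripper": 0}
    - {"dp": [0,0,-0.218],"delta_rot": [0,0,0],"gripper": 0}

```text
time: 33.75
ee_pos: [0.4764, 0.2775, 0.0086]
ee_rot: [-3.141, -0.0, -0.094]
wrist_force: [-0.4, 0.2, -0.6]
gripper_width: 0.0195
finger_force: 12.0
```

Call:
carry_out:
  rows:
    - {"dp": [0,0,0],"delta_rot": [0,0,0],"gripper": 0.25}
    - {"dp": [0,0,0],"delta_rot": [0,0,0],"gripper": 0.3}
    - {"dp": [0,0,0],"delta_rot": [0,0,0],"gripper": 0.36}
    - {"dp": [0,0,0],"delta_rot": [0,0,0],"gripper": 0.36}
    - {"dp": [0,0,0],"delta_rot": [0,0,0],"gripper": 0.36}
    - {"dp": [0,0,0.1],"delta_rot": [0,0,0],"gripper": 0.36}
    - {"dp": [0,0,0.25],"delta_rot": [0,0,0],"gripper": 0.36}
    - {"dp": [0,0,0.5],"delta_rot": [0,0,0],"gripper": 0.36}

```text
time: 34.55
ee_pos: [0.4748, 0.2769, 0.1076]
ee_rot: [3.139, 0.005, -0.094]
wrist_force: [0.4, 0.7, 0.2]
gripper_width: 0.032
finger_force: 0.0
```

Call:
carry_out:
  rows:
    - {"dp": [0,0,0.1],"delta_rot": [0,0,0],"gripper": 0.36}
    - {"dp": [0,-0.05,0.2],"delta_rot": [0,0,0],"gripper": 0.36}
    - {"dp": [0,-0.2,0.3],"delta_rot": [0,0,0],"gripper": 0.36}
    - {"dp": [-0.05,-0.4,0.3],"delta_rot": [0,0,0],"gripper": 0.36}
    - {"dp": [-0.1,-0.6,0.3],"delta_rot": [0,0,0],"gripper": 0.36}
    - {"dp": [-0.1,-0.8,0.3],"delta_rot": [0,0,0],"gripper": 0.36}
    - {"dp": [-0.1,-1,0.3],"delta_rot": [0,0,0],"gripper": 0.36}
    - {"dp": [-0.1,-1,0.3],"delta_rot": [0,0,0],"gripper": 0.36}

```text
time: 35.35
ee_pos: [0.4563, 0.074, 0.1687]
ee_rot: [3.141, -0.0, -0.098]
wrist_force: [0.6, -0.0, 1.0]
gripper_width: 0.0313
finger_force: 0.0
```

Call:
carry_out:
  rows:
    - {"dp": [0,-0.15,0],"delta_rot": [0,0,0],"gripper": 0.36}
    - {"dp": [0,-0.3,0],"delta_rot": [0,0,0],"gripper": 0.36}
    - {"dp": [0,-0.45,0],"delta_rot": [0,0,0],"gripper": 0.36}
    - {"dp": [0,-0.6,0],"delta_rot": [0,0,0],"gripper": 0.36}
    - {"dp": [0,-0.7,0],"delta_rot": [0,0,0],"gripper": 0.36}
    - {"dp": [0,-0.7,0],"delta_rot": [0,0,0],"gripper": 0.36}
    - {"dp": [0,-0.7,0],"delta_rot": [0,0,0],"gripper": 0.36}
    - {"dp": [0,-0.7,0],"delta_rot": [0,0,0],"gripper": 0.36}

```text
time: 36.15
ee_pos: [0.4562, -0.0615, 0.1685]
ee_rot: [-3.141, 0.0, -0.093]
wrist_force: [-0.1, -0.4, 0.0]
gripper_width: 0.0318
finger_force: 0.0
```

```bash
python3 - <<'E'
from h import *
t,s=grab('top'),grab('scene'); print(sense()['ee_pos'].round(4),sense()['time'])
cv2.imwrite('pics/r7.png',t['frame'])
a=cv2.resize(s['frame'][160:230,230:340],None,fx=3.6,fy=3.6,interpolation=cv2.INTER_CUBIC)
b=cv2.resize(t['frame'][205:325,90:210],None,fx=3.1,fy=3.1,interpolation=cv2.INTER_CUBIC)
c=cv2.resize(s['frame'][225:395,255:420],None,fx=1.2,fy=1.2)
o=np.zeros((480,790,3),np.uint8); o[:a.shape[0],:a.shape[1]]=a; o[:b.shape[0],410:410+b.shape[1]]=b; o[260:260+c.shape[0],:c.shape[1]]=c
cv2.imwrite('pics/r8.png',o)
E
```

```text
[ 0.4562 -0.0617  0.1685] 36.25
```

View pics/r8.png

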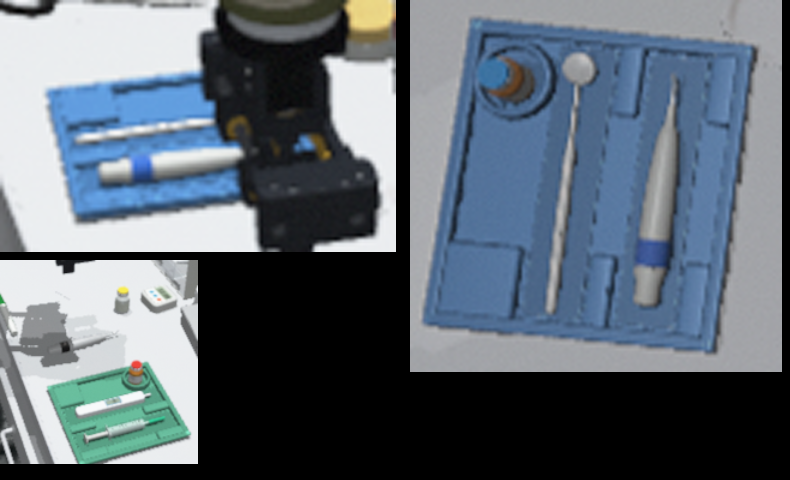

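The handpiece lies flat in the free blue trough (655,200), the vial is in its well, and the mirror, yellow vial and black handpiece haven't moved. I'll do one numeric check that the blue vial is upright, then hand in.

```bash
python3 - <<'E'
from h import *
t=grab('top'); e=proj(t,[.557,.3755,.046])[0]
H=t['frame'][int(e[1])-12:int(e[1])+13,int(e[0])-12:int(e[0])+13]
m=cv2.inRange(cv2.cvtColor(H,cv2.COLOR_BGR2HSV),(98,150,160),(112,255,255)); b=max(blobs(m,5)) if blobs(m,5) else None
print(e.round(1),b); d=np.array(b[1])+[int(e[0])-12,int(e[1])-12]-e; print('cap offset px',d.round(1))
if np.hypot(*d)<3: print(job.hand_in())
E
```

```text
[116.2 228.3] (np.int32(54), [12.1, 12.1], [8, 9, 9, 8])
cap offset px [-0.1 -0.2]
the job is handed in; nothing more can be done
None
```

Both kits are made up and the job is handed in: the last pictures show every item in its place, flat or upright as asked, after about 36 s of robot time; no verdict came back.

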